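# Make up a bayonet filter column on the filtration manifold

### The arm

A 6-joint arm with a two-finger parallel gripper is mounted at the origin on the work surface. World frame = base frame: x ahead of the robot, y to its left, z up, the work surface at z = 0. Lengths are in m, angles in rad, forces in N, time in s.
With the tool pointing down it reaches from about 0.35 to 1 m from the base axis. Payload 7.1 kg.
Tool frame: the origin (TCP) lies midway between the tips of the shut fingers; the grasp point (between the pads) lies 19 mm behind it (ctrl.grip_depth is the z of the grasp point in the tool frame, in m); z points along the fingers, x is the direction in which the jaws open and shut, and the axes are right-handed (so a half turn about z gives the same grasp; the last joint's range is limited). The gripper opens to 85 mm and grips with 20 to 120 N. Pads are 22 mm wide; open, the fingers measure 114 mm over their backs; the gripper's body (76 mm by 85 mm) begins 54 mm behind the grasp point. The pads swing forward as they close: fully open they stand 13 mm farther back than shut.
Start: joints at [-1.302, 0.423, 1.63, -0, 1.089, -0.019], TCP at [0.177, -0.599, 0.231] pointing down, gripper open.
Joint ranges: [-3, 3], [-0.9, 2.11], [0.09, 2.58], [-1.31, 4.45], [0.11, 2.69], [-2.54, 2.54]. Speed limits (rad/s): [2.39, 2.39, 3.01, 3.14, 3.14, 3.14].

### API

Orientations are given as a 3x3 rotation matrix whose columns are the frame's x, y, z axes.
In Python, from plant import ctrl gives the robot as it stands.
- The arm moves only by the tool step_arm, never from a script. Its argument "commands" is a list of rows, each an object with "dp": the shift along the world's x, y, z in cm, a list of three; "delta_rot": the turn, a rotation vector about the world's x, y, z in rad, a list of three; "grip": the opening in per cent of the stroke, from 0 (shut) to 100 (fully open). A call has 1 to 10 rows; each row shifts and turns the pose as measured when the row begins; what a row does not reach is not made up. A row lasts 1/10 s, in which the tool goes at most 50 mm and 8.59 degrees, less where a joint would pass 70% of its speed; a pose out of reach is approached as far as the arm can. A call is refused whole if a number of a shift passes 5 or a number of a turn 0.15, either way. A call with a gripper value outside its range is refused whole. The fingers move at their own pace and stop on an object; "grip_force" is the grip in N (left out, the last holds). Time passes only in rows, so rows that do not move let the fingers close. It gives the time, the measured TCP pose, the force and the opening at its end, in the units of the state.
- ctrl.get_obs(): the state, without advancing time (a new reading comes with each control period).
- ctrl.get_image(name): name is "side" or "top" or "wrist"; returns the picture (384x512x3 uint8, blue, green, red); there is no depth.
- ctrl.camera_info(name): a dict with "mtx" (3x3 intrinsics, pixels), "xyz" and "attitude" of the camera in the world. Camera axes: x right, y down, z forward; pixel columns grow to the right and rows downward; lengths in m; the calibration is good to about 2 mm. A picture is of the moment at which its call begins: read the wrist's pose just before it. camera_info takes no time and is no camera call; for the wrist camera it gives the pose at the moment of the call.
- ctrl.job_done(): hands the job in, once; it reports no verdict.
Trained networks look in the newest picture that a camera, given by its name, has taken for a name from the list of things; names that differ only in an ending like _2 or _b are one class to them, and where a whole thing is asked for, a point or a joint stands for the part that bears it (a point fixed in the world has none). Each returns a list of dicts, best first, with "score" (0 to 1); they miss things now and then, are a little off and sometimes report something else, mostly with a low value. They report only what shows in the picture. A call takes as long as a camera call. They do not tell look-alikes from the thing itself.
- ctrl.regions_of(camera, query): "region" (384x512 bool, what is visible of it) and "rect" ([left, top, right, bottom] in pixels, round what is visible of it).
The state is a dict: "time": time; "q": joint angles; "joint_vel": joint speeds; "joint_torque": joint torques, N m; "ee_pos": TCP position; "ee_rot": TCP orientation; "contact_force": force on the tool from outside, world axes, zero at the start; "ft_torque": the same for the moment, N m; "gripper_width": finger opening in m.
Only numpy, scipy, OpenCV 4.12 (cv2) and the standard library are available. Lean on these libraries where they do the work, as an engineer would, in place of code of your own. Each camera call takes 0.05 s, during which the arm holds its last target. There are 200 camera calls.

### The job

One head of the three-place filtration manifold is bare. Set the short filter stage on it, the right way for its key, and lock it by swinging its ring lever clockwise all the way to its stop; only then set the open funnel on the stage and lock its ring the same way. Leave the column upright and standing on its own, and leave the bottles, jars, glassware and boxes round about standing where they are.

Things in the scene. Friction and masses are not known exactly. Their poses are not given: they have to be found in the camera images.
- manifold: Fixed steel vacuum manifold: a 40 mm tube 440 mm long along its own y at 45 mm height on two feet. Origin on the table under its middle. Three places at its y = -160, 0 and +160 mm; which one is bare changes.
- head: The one bare head, fixed on a manifold place, 58 mm across. Origin on its axis 75 mm above the table, z up. Its flat shoulder lies 30 mm above the origin; the boss on it reaches 44 mm.
- head_top (a point): Centre of the head's boss top, 44 mm above its origin. The boss is 40 mm across, 14 mm high, bore 29 mm. Two lugs at the head's +x and -x reach 26.5 mm from the axis, each 44 degrees wide, the top 6 mm of the boss. Two key notches about 10 mm wide cut the boss wall at +y and -y.
- stage: Filter stage: loose steel drum standing upright, 73 mm high, 0.3 to 0.55 kg. Origin at the centre of its underside (its ring's underside), z up. Plain 58 mm drum from 18 to 59 mm up: grip it along its own y, clear of the vent barb (8 mm thick, 47 mm up, to 46 mm from the axis at +x) and of the ring lever on the -x side.
- stage_seat (a point): Centre of the stage's seat, 13 mm above its origin. Below it hang a tapered 25 mm spout (12 mm long) for the bore and a key bar along y (39 long, 6 wide, 6 mm deep) for the notches. It goes down only with the stage's x along the head's x, either way round, within about 5 degrees. Fully home the seat rests on the boss top: stage origin 31 mm above head origin.
- stage_top (a point): Centre of the stage's boss top, 73 mm above its origin: shoulder at 59 mm, with the same boss, bore, lugs (at the stage's +x and -x) and notches (+y and -y) as the head.
- stage_ring (a joint): Captive bayonet ring under the stage (64 mm across, 0 to 12.5 mm up). 0 open, 1.571 rad locked at the stop; grows turning clockwise from above; light friction (0.03 N m), stays where left. Its two inward claws, 60 degrees wide, are at the stage's +y and -y when open: they pass beside the lugs if below about 0.5 rad, and turned, go under them if fully home.
- stage_knob (a point): Top centre of the upright grip (12 mm across) at the end of the stage ring's lever: 70 mm from the axis, 44 mm above the stage's origin; the grip stands on the flat lever (12 mm wide, 4 to 11 mm up). Lever direction in the stage's frame, from +x towards +y: 225 degrees minus the ring angle, so 225 open, 135 locked, always opposite the barb.
- funnel: Funnel: loose steel cup, open at the top, standing upright, 58 mm across, 88 mm high, wall 2.5 mm, 0.25 to 0.5 kg. Origin at the centre of its underside (its ring's underside), z up. Plain from 18 to 78 mm up: grip it along its own y, clear of the small pouring lip at +x (rim, to 42 mm from the axis) and of the ring lever on the -x side.
- funnel_seat (a point): Centre of the funnel's seat, 13 mm above its origin; spout and key bar along y as under the stage. It goes on the stage as the stage goes on the head: funnel's x along the stage's x, either way round. Fully home the funnel's origin is 60 mm above the stage's origin.
- funnel_ring (a joint): Captive bayonet ring under the funnel; sizes, claws, sense and friction as for the stage's ring: 0 open, 1.571 rad locked at the stop, clockwise from above.
- funnel_knob (a point): Top centre of the upright grip on the funnel ring's lever: sizes and directions in the funnel's frame as for the stage's (70 mm from the axis, 44 mm above the funnel's origin, 225 degrees minus the ring angle, always opposite the lip).
- made_up_tall: A column already made up on another manifold place, fixed: stage and funnel, 62 mm across, its top 254 mm above the table; its locked levers stick out to 76 mm from its axis on the far side from the robot. Origin as the head's.
- made_up_short: A closed place on the manifold, fixed: a stage with a knobbed steel cap, 62 mm across, its top 212 mm above the table; its levers also stick out to 76 mm on the far side. Origin as the head's.
- amber: Bystander: brown glass bottle, 66 mm across, 150 mm high. Origin at the centre of its underside.
- tub: Bystander: white plastic reagent jar, 80 mm across, 105 mm high. Origin at the centre of its underside.
- beaker: Bystander: empty glass beaker, 74 mm across, 100 mm high. Origin at the centre of its underside.
- dishes: Bystander: two stacked clear dishes, 90 mm across, 32 mm high. Origin at the centre of the underside.
- tip_box: Bystander: grey pipette-tip box, 87 by 122 mm, 70 mm high. Origin at the centre of its underside.
Things that resemble listed ones, but are neither listed nor needed, are in the scene too. What is shaped like the stage but purple or turquoise is not meant.

How it is judged:
By the outcome, as a careful person would: the job done as asked, in the order asked, and still so for the second after the job is handed in, with the robot touching nothing.
It also fails if it takes over 72 s, if anything falls off the work surface, if the arm or the gripper's body presses on something with over 40 N, if the wrist force passes 120 N, or if a joint passes its speed limit or range.

## Working session

There is one attempt and no reset: what is moved stays moved. The work goes in short steps, Python scripts to look and compute and a tool call to move; the robot and the scene stay as the last step left them, time stands still between calls to the robot, and variables do not carry over. Pictures are saved under pics/ and viewed, about 8 in all and at most 12, crops included, and the job is handed in when it is done.

Besides the shell and the picture viewer there is one more tool, called after ">>>" by a JSON object that holds its "method" and its "body", one argument or row to a line. step_arm: Moves the arm, as the interface text tells. Its arguments: {"type":"object","properties":{"commands":{"type":"array","items":{"type":"object","properties":{"dp":{"type":"array","items":{"type":"number"}},"delta_rot":{"type":"array","items":{"type":"number"}},"grip":{"type":"number"}}}},"grip_force":{"type":"number"}},"required":["commands"]}

```bash
ls; mkdir -p pics
cat > h.py <<'E'
import numpy as np, cv2
from plant import ctrl
def cam(n):
    c=ctrl.camera_info(n); return np.array(c["mtx"]),np.array(c["xyz"]),np.array(c["attitude"])
def ray(n,uv,z,c=None):
    K,t,R=c or cam(n); d=R@np.linalg.solve(K,[uv[0],uv[1],1.]); return t+d*(z-t[2])/d[2]
def proj(n,p,c=None):
    K,t,R=c or cam(n); q=K@(R.T@(np.array(p)-t)); return q[:2]/q[2]
E
python3 - <<'E'
from h import *
o=ctrl.get_obs(); print(o["time"],o["ee_pos"],o["ee_rot"],ctrl.grip_depth)
a=[]
for n in ["top","side"]:
    K,t,R=cam(n); print(n,K.round(1).tolist(),t.round(3),R.round(3).tolist())
    im=ctrl.get_image(n); cv2.imwrite(f"pics/{n}0.png",im)
    cv2.imwrite(f"pics/{n}0b.png",cv2.resize(im,(800,600),interpolation=cv2.INTER_CUBIC))
    for q in ["stage","funnel","head","manifold","stage_knob","funnel_knob","made_up_tall","made_up_short","amber","tub","beaker","dishes","tip_box"]:
        print(n,q,[(round(r["score"],2),[int(x) for x in r["rect"]]) for r in ctrl.regions_of(n,q)][:4])
E
```

```text
pics
0.0 [ 0.17726797 -0.59874517  0.23052918] [[ 2.83811822e-01 -9.58879903e-01 -4.24786303e-04]
 [-9.58878690e-01 -2.83812139e-01  1.52567934e-03]
 [-1.58350277e-03 -2.56873004e-05 -9.99998746e-01]] -0.0187
top [[464.4, 0.0, 251.4], [0.0, 464.4, 188.1], [0.0, 0.0, 1.0]] [0.266 0.002 1.464] [[-0.025, -0.989, 0.146], [-1.0, 0.024, -0.01], [0.006, -0.146, -0.989]]
top stage [(0.9, [235, 179, 257, 214]), (0.73, [138, 239, 167, 274]), (0.63, [298, 224, 316, 264])]
top funnel [(0.93, [175, 182, 205, 211]), (0.35, [283, 131, 324, 165])]
top head [(0.73, [236, 179, 241, 189])]
top manifold [(0.89, [161, 134, 316, 175]), (0.45, [174, 116, 209, 155])]
top stage_knob [(0.55, [153, 252, 166, 274]), (0.54, [238, 181, 241, 188]), (0.43, [307, 248, 317, 262])]
top funnel_knob [(0.57, [175, 186, 186, 193])]
top made_up_tall [(0.65, [283, 131, 323, 163]), (0.16, [236, 181, 242, 188])]
top made_up_short [(0.87, [177, 114, 207, 154])]
top amber [(0.69, [340, 187, 368, 214]), (0.58, [282, 131, 324, 165])]
top tub [(0.57, [126, 188, 156, 218])]
top beaker [(0.62, [292, 183, 314, 212]), (0.47, [232, 137
[... 408 characters left out ...]
138, 301, 164])]
side funnel [(0.87, [199, 226, 234, 258])]
side head [(0.51, [213, 176, 226, 193])]
side manifold [(0.72, [155, 168, 272, 241]), (0.47, [275, 173, 297, 207])]
side stage_knob [(0.64, [169, 167, 193, 217]), (0.58, [232, 296, 270, 320]), (0.56, [203, 225, 237, 262]), (0.44, [238, 213, 264, 232])]
side funnel_knob [(0.63, [200, 240, 234, 261])]
side made_up_tall [(0.77, [245, 127, 264, 175])]
side made_up_short [(0.75, [169, 167, 191, 219])]
side amber [(0.64, [300, 146, 321, 185])]
side tub [(0.72, [271, 140, 301, 167]), (0.65, [174, 251, 203, 295])]
side beaker [(0.8, [274, 171, 297, 204])]
side dishes [(0.88, [113, 258, 145, 286])]
side tip_box [(0.65, [272, 139, 299, 170])]
```

Run:
```python
import cv2
a=cv2.imread("pics/top0.png")[100:290,90:410]; cv2.imwrite("pics/t1.png",cv2.resize(a,(800,475),interpolation=cv2.INTER_CUBIC))
a=cv2.imread("pics/side0.png")[110:335,100:400]; cv2.imwrite("pics/s1.png",cv2.resize(a,(800,600),interpolation=cv2.INTER_CUBIC))
```

```text
(no output)
```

View pics/t1.png

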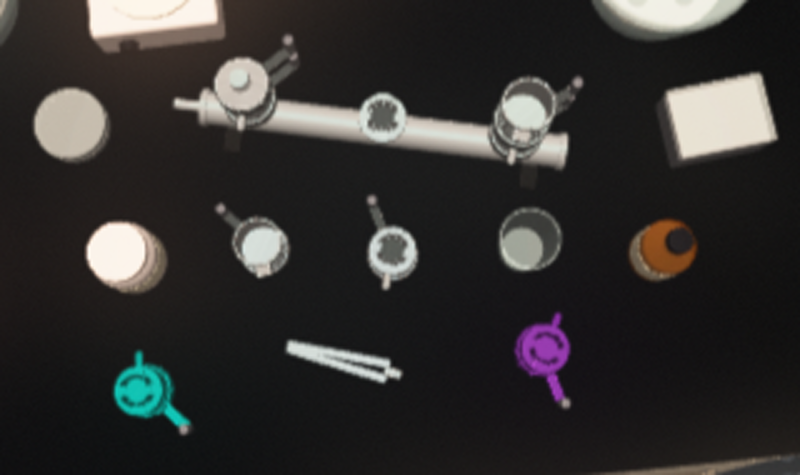

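View pics/s1.png

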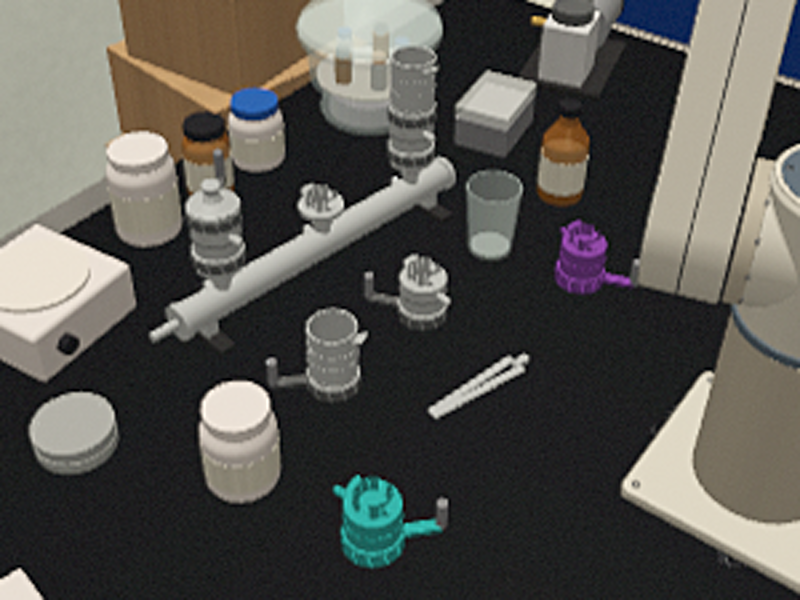

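The top view (crop scale 2.5, offset 90,100) shows the bare head in the middle at (383,118), the grey stage at (392,250) with knob (372,200) and barb (386,285), and the funnel at (263,243) with knob (221,209) and lip (263,270). The turquoise and purple parts are decoys.

Run:
```python
from h import *
f=lambda u,v,z:ray("top",(90+(u+.5)/2.5-.5,100+(v+.5)/2.5-.5),z)
for n,u,v,z in [("stage top",392,250,.073),("sknob",372,200,.044),("barb",386,287,.047),("funnel rim",263,241,.088),("fknob",221,209,.044),("lip",263,272,.086),("head",383,118,.119),("man L",200,107,.045),("man R",562,150,.045),("tall",527,104,.254),("short",240,78,.212),("beaker",530,228,.1)]:
    p=f(u,v,z); print(n,p.round(3))
K,t,R=cam("wrist"); o=ctrl.get_obs(); Re=np.array(o["ee_rot"])
print("wrist K",K.round(1).tolist(),"in tool:",(Re.T@(t-o["ee_pos"])).round(4),(Re.T@R).round(3).tolist(), t)
```

```text
stage top [0.436 0.004 0.073]
sknob [0.503 0.027 0.044]
barb [0.394 0.012 0.047]
funnel rim [0.449 0.158 0.088]
fknob [0.496 0.214 0.044]
lip [0.412 0.158 0.086]
head [0.589 0.011 0.119]
man L [0.626 0.24  0.045]
man R [ 0.56  -0.211  0.045]
tall [ 0.568 -0.144  0.254]
short [0.616 0.168 0.212]
beaker [ 0.455 -0.161  0.1  ]
wrist K [[296.1, 0.0, 252.0], [0.0, 296.1, 189.3], [0.0, 0.0, 1.0]] in tool: [ 0.0012 -0.0709 -0.1427] [[1.0, -0.001, -0.0], [0.001, 0.96, 0.279], [-0.0, -0.279, 0.96]] [ 0.24570995 -0.5803507   0.37398291]
```

>>> {"method": "step_arm", "body": {
  "commands": [
    {"dp": [1.4, 3.4, 0.5], "delta_rot": [0, 0, 0.147], "grip": 100},
    {"dp": [1.4, 3.4, 0.5], "delta_rot": [0, 0, 0.147], "grip": 100},
    {"dp": [1.4, 3.4, 0.5], "delta_rot": [0, 0, 0.147], "grip": 100},
    {"dp": [1.4, 3.4, 0.5], "delta_rot": [0, 0, 0.147], "grip": 100},
    {"dp": [1.4, 3.4, 0.5], "delta_rot": [0, 0, 0.147], "grip": 100},
    {"dp": [1.4, 3.4, 0.5], "delta_rot": [0, 0, 0.147], "grip": 100},
    {"dp": [1.4, 3.4, 0.5], "delta_rot": [0, 0, 0.147], "grip": 100},
    {"dp": [1.4, 3.4, 0.5], "delta_rot": [0, 0, 0.147], "grip": 100},
    {"dp": [1.4, 3.4, 0], "delta_rot": [0, 0, 0.147], "grip": 100},
    {"dp": [1.4, 3.4, 0], "delta_rot": [0, 0, 0.147], "grip": 100}
  ]
}}

```text
time: 2.4
ee_pos: [0.3193, -0.251, 0.2732]
ee_rot: [[0.977, 0.215, 0.005], [0.215, -0.977, -0.002], [0.005, 0.003, -1.0]]
contact_force: [0.6, -0.2, -0.3]
gripper_width: 0.0856
```

>>> {"method": "step_arm", "body": {
  "commands": [
    {"dp": [1.4, 3.4, 0], "delta_rot": [0, 0, 0.147], "grip": 100},
    {"dp": [1.4, 3.4, 0], "delta_rot": [0, 0, 0.147], "grip": 100},
    {"dp": [1.4, 3.4, 0], "delta_rot": [0, 0, 0.147], "grip": 100},
    {"dp": [1.4, 3.4, 0], "delta_rot": [0, 0, 0.147], "grip": 100},
    {"dp": [1.4, 3.4, 0], "delta_rot": [0, 0, 0.147], "grip": 100},
    {"dp": [1.4, 3.4, 0], "delta_rot": [0, 0, 0.147], "grip": 100},
    {"dp": [1.4, 3.4, 0], "delta_rot": [0, 0, 0.147], "grip": 100},
    {"dp": [0, 0, 0], "delta_rot": [0, 0, 0.147], "grip": 100}
  ]
}}

```text
time: 3.2
ee_pos: [0.4216, 0.0004, 0.276]
ee_rot: [[0.149, 0.989, 0.012], [0.989, -0.15, 0.007], [0.008, 0.011, -1.0]]
contact_force: [-0.3, 0.1, -0.3]
gripper_width: 0.0853
```

Run:
```python
from h import *
im=ctrl.get_image("wrist"); cv2.imwrite("pics/w1.png",im)
K,t,R=cam("wrist"); np.savez("pics/w1.npz",K=K,t=t,R=R); print(t,proj("wrist",(.436,.004,.073)),proj("wrist",(.589,.011,.119)))
cv2.imwrite("pics/w1b.png",cv2.resize(im,(800,600),interpolation=cv2.INTER_CUBIC))
```

```text
[0.34942059 0.00728685 0.41781924] [257.36476361 174.89673043] [281.72679274 306.13385877]
```

View pics/w1b.png

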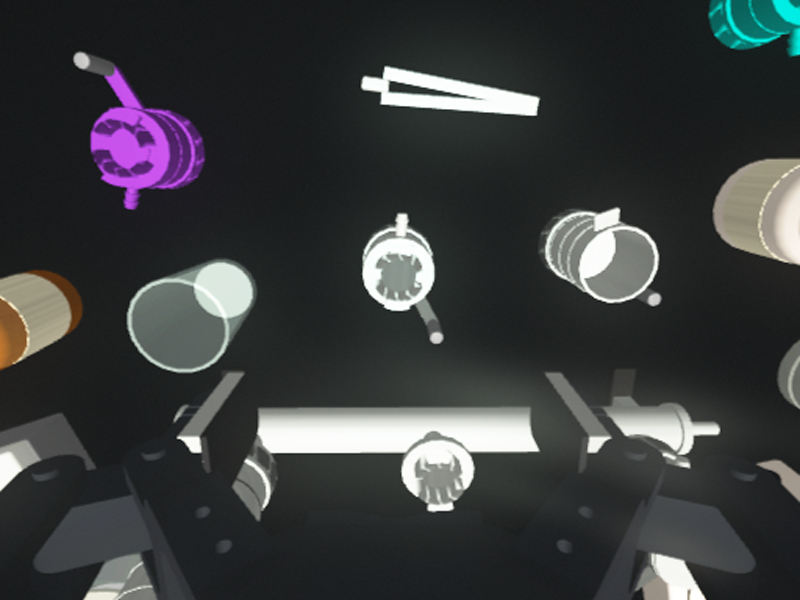

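Stage at (399,272), its knob at (436,338), barb at (402,220); head at (438,470), funnel at (620,262) with its knob at (655,299). Zooming in on the head and stage.

Run:
```python
import cv2,numpy as np
im=cv2.imread("pics/w1.png")
r=lambda u0,v0,w,h,s:cv2.resize(im[v0:v0+h,u0:u0+w],(w*s,h*s),interpolation=cv2.INTER_CUBIC)
a=r(225,130,66,96,6); b=r(248,270,66,64,6); 
c=np.zeros((576,800,3),np.uint8); c[:,:396]=a; c[:384,400:796]=b
cv2.imwrite("pics/w1c.png",c)
```

```text
(no output)
```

View pics/w1c.png

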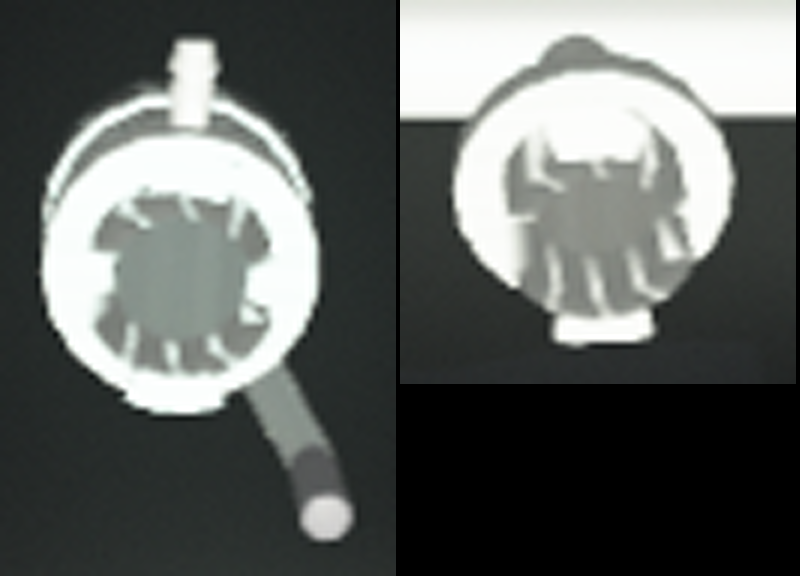

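>>> {"method": "step_arm", "body": {
  "commands": [
    {"dp": [4.2, 0.2, 0], "delta_rot": [0, 0, 0], "grip": 100},
    {"dp": [4.2, 0.2, 0], "delta_rot": [0, 0, 0], "grip": 100},
    {"dp": [4.2, 0.2, -1], "delta_rot": [0, 0, 0], "grip": 100},
    {"dp": [4, 0.2, -1], "delta_rot": [0, 0, 0], "grip": 100},
    {"dp": [0, 0, -2], "delta_rot": [0, 0, 0], "grip": 100},
    {"dp": [0, 0, 0], "delta_rot": [0, 0, 0], "grip": 100}
  ]
}}

```text
time: 3.85
ee_pos: [0.5918, 0.0058, 0.2349]
ee_rot: [[0.159, 0.987, 0.013], [0.987, -0.16, 0.005], [0.007, 0.012, -1.0]]
contact_force: [-0.6, -0.3, -0.3]
gripper_width: 0.0857
```

Run:
```python
from h import *
print(ctrl.get_obs()["ee_pos"])
im=ctrl.get_image("wrist"); cv2.imwrite("pics/w2.png",im)
K,t,R=cam("wrist"); np.savez("pics/w2.npz",K=K,t=t,R=R); print(t)
p=proj("wrist",(.589,.011,.119)); print(p)
u,v=(p-50).astype(int); print(u,v)
cv2.imwrite("pics/w2b.png",cv2.resize(im[v:v+100,u:u+100],(600,600),interpolation=cv2.INTER_CUBIC))
```

```text
[0.59180204 0.00579352 0.23489385]
[0.52097308 0.01510543 0.37831089]
[257.33866757 176.7446333 ]
207 126
```

View pics/w2b.png

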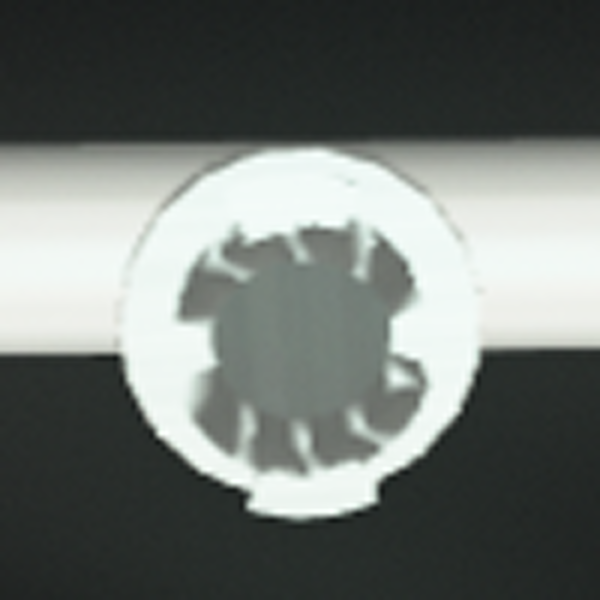

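```bash
cat >> h.py <<'E'
def ld(f):
    d=np.load(f); return d["K"],d["t"],d["R"]
def circ(P,r):
    from scipy.optimize import least_squares
    P=np.array(P); return least_squares(lambda c:np.hypot(*(P-c).T)-r,P.mean(0))
E
python3 - <<'E'
from h import *
D=lambda v:np.degrees(np.arctan2(v[1],v[0])).round(1)
def mk(f,o,s): 
    c=ld(f); return lambda u,v,z: ray(None,(o[0]+(u+.5)/s-.5,o[1]+(v+.5)/s-.5),z,c)[:2]
h=mk("pics/w2.npz",(207,126),6)
r=circ([h(*p,.105) for p in [(120,330),(481,315),(300,148),(160,430),(455,410),(140,255),(450,235)]],.029); c=r.x; print("head",c.round(4),(r.fun*1e3).round(1))
a,b=h(247,500,.119),h(380,487,.119); print("far lug corners",D(a-c),D(b-c),np.linalg.norm(a-c),np.linalg.norm(b-c),"mid",D((a+b)/2-c),"chord perp",D(b-a))
l,rr=h(190,344,.119),h(418,330,.119); print("notch",D(l-rr),np.linalg.norm(l-rr),(l+rr)/2)
g=mk("pics/w1.npz",(225,130),6)
r=circ([g(*p,.059) for p in [(42,265),(319,265),(60,200),(300,205),(75,350),(290,350),(180,138)]],.029); c=r.x; print("stage",c.round(4),(r.fun*1e3).round(1))
a,b=g(122,395,.073),g(228,400,.073); print("far lug",D((a+b)/2-c),D(b-a),np.linalg.norm(a-c),np.linalg.norm(b-c))
l,rr=g(105,274,.073),g(261,283,.073); print("notch",D(l-rr),np.linalg.norm(l-rr),(l+rr)/2)
print("barb",D(g(194,42,.047)-c),np.linalg.norm(g(194,42,.047)-c)); k=g(327,517,.044); print("knob",D(k-c),np.linalg.norm(k-c))
f=lambda u,v,z: ray(None,((u+.5)/1.5625-.5,(v+.5)/1.5625-.5),z,ld("pics/w1.npz"))[:2]
r=circ([f(*p,.088) for p in [(579,264),(659,264),(619,226),(619,303)]],.029); c=r.x; print("funnel",c,r.fun*1e3)
k=f(655,299,.044); print("fknob",D(k-c),np.linalg.norm(k-c)); p=f(607,211,.086); print("lip",D(p-c),np.linalg.norm(p-c))
print(D(f(530,407,.065)-f(258,409,.065)))
E
```

```text
head [0.5963 0.0096] [-0.2 -0.2  0.2 -0.7 -0.6 -0.8 -1. ]
far lug corners -29.2 20.2 0.025093393339833833 0.024661856241487534 mid -4.7 chord perp 86.6
notch -95.7 0.0346063252918485 [0.59362842 0.01018109]
stage [0.4392 0.0005] [-0.2 -0.2  0.2 -0.6 -1.2 -0.4 -0.8]
far lug -11.5 78.8 0.025236707653115337 0.025147166672188914
notch -101.7 0.031275248105536176 [0.43695663 0.00111903]
barb 168.2 0.04624987782449706
knob 20.7 0.06931610226194479
funnel [0.44918497 0.1619387 ] [0.42545543 0.41937763 0.15884839 0.19073854]
fknob 47.2 0.0695743532900213
lip -169.9 0.04139335047134723
82.0
```

>>> {"method": "step_arm", "body": {
  "commands": [
    {"dp": [-4, 0, 0], "delta_rot": [-0.005, 0.013, -0.02], "grip": 100},
    {"dp": [-4, 0, 0], "delta_rot": [0, 0, -0.02], "grip": 100},
    {"dp": [-4, 0, -1], "delta_rot": [0, 0, 0], "grip": 100},
    {"dp": [-3.4, -0.5, -4], "delta_rot": [0, 0, 0], "grip": 100},
    {"dp": [0, 0, -4], "delta_rot": [0, 0, 0], "grip": 100},
    {"dp": [0, 0, -2], "delta_rot": [0, 0, 0], "grip": 100},
    {"dp": [0, 0, 0], "delta_rot": [0, 0, 0], "grip": 100}
  ]
}}

```text
time: 4.6
ee_pos: [0.4342, -0.0017, 0.1345]
ee_rot: [[0.214, 0.977, 0.018], [0.977, -0.214, -0.001], [0.003, 0.018, -1.0]]
contact_force: [-0.2, 0.5, 0.1]
gripper_width: 0.0855
```

>>> {"method": "step_arm", "body": {
  "commands": [
    {"dp": [0.4, 0.3, -2], "delta_rot": [0, 0.018, 0], "grip": 100},
    {"dp": [0, 0, -3], "delta_rot": [0, 0, 0], "grip": 100},
    {"dp": [0, 0, -3], "delta_rot": [0, 0, 0], "grip": 100},
    {"dp": [0, 0, -2], "delta_rot": [0, 0, 0], "grip": 100},
    {"dp": [0, 0, -1], "delta_rot": [0, 0, 0], "grip": 100},
    {"dp": [0, 0, 0], "delta_rot": [0, 0, 0], "grip": 100}
  ]
}}

```text
time: 5.2
ee_pos: [0.4471, 0.0001, 0.0317]
ee_rot: [[0.221, 0.975, 0.018], [0.975, -0.221, -0.002], [0.002, 0.018, -1.0]]
contact_force: [0.6, 0.1, 0.7]
gripper_width: 0.0853
```

>>> {"method": "step_arm", "body": {
  "commands": [
    {"dp": [-0.9, 0.1, -0.8], "delta_rot": [0, 0.03, 0], "grip": 100},
    {"dp": [0, 0, 0], "delta_rot": [0, 0, 0], "grip": 100}
  ]
}}

```text
time: 5.4
ee_pos: [0.4393, 0.001, 0.0255]
ee_rot: [[0.222, 0.975, -0.011], [0.975, -0.222, -0.002], [-0.004, -0.01, -1.0]]
contact_force: [0.1, 0.7, -0.3]
gripper_width: 0.0855
```

>>> {"method": "step_arm", "body": {
  "commands": [
    {"dp": [-0.1, 0, -0.2], "delta_rot": [0, -0.011, 0], "grip": 100},
    {"dp": [0, 0, 0], "delta_rot": [0, 0, 0], "grip": 40},
    {"dp": [0, 0, 0], "delta_rot": [0, 0, 0], "grip": 40},
    {"dp": [0, 0, 0], "delta_rot": [0, 0, 0], "grip": 40},
    {"dp": [0, 0, 0], "delta_rot": [0, 0, 0], "grip": 40},
    {"dp": [0, 0, 0], "delta_rot": [0, 0, 0], "grip": 40}
  ],
  "grip_force": 60
}}

```text
time: 6.0
ee_pos: [0.4393, 0.0011, 0.0256]
ee_rot: [[0.222, 0.975, 0.005], [0.975, -0.222, -0.002], [-0.001, 0.005, -1.0]]
contact_force: [0.7, -0.5, -3.0]
gripper_width: 0.0569
```

>>> {"method": "step_arm", "body": {
  "commands": [
    {"dp": [0, 0, 2], "delta_rot": [0, 0, 0], "grip": 40},
    {"dp": [0, 0, 3], "delta_rot": [0, 0, 0], "grip": 40},
    {"dp": [0, 0, 4], "delta_rot": [0, 0, 0], "grip": 40},
    {"dp": [0, 0, 4], "delta_rot": [0, 0, 0], "grip": 40},
    {"dp": [0, 0, 2], "delta_rot": [0, 0, 0], "grip": 40},
    {"dp": [0, 0, 0], "delta_rot": [0, 0, 0], "grip": 40}
  ]
}}

```text
time: 6.6
ee_pos: [0.4347, 0.0012, 0.1779]
ee_rot: [[0.222, 0.975, -0.005], [0.975, -0.222, -0.002], [-0.003, -0.004, -1.0]]
contact_force: [0.4, -1.1, -5.9]
gripper_width: 0.0566
```

>>> {"method": "step_arm", "body": {
  "commands": [
    {"dp": [3, 0.2, 0], "delta_rot": [0, 0, 0.04], "grip": 40},
    {"dp": [4, 0.2, 0], "delta_rot": [0, 0, 0.04], "grip": 40},
    {"dp": [4, 0.2, 0], "delta_rot": [0, 0, 0.04], "grip": 40},
    {"dp": [3, 0.2, 0], "delta_rot": [0, 0, 0], "grip": 40},
    {"dp": [0, 0, 0], "delta_rot": [0, 0, 0], "grip": 40},
    {"dp": [0, 0, 0], "delta_rot": [0, 0, 0], "grip": 40}
  ]
}}

```text
time: 7.2
ee_pos: [0.5724, 0.0095, 0.1669]
ee_rot: [[0.099, 0.995, -0.019], [0.995, -0.099, -0.003], [-0.005, -0.019, -1.0]]
contact_force: [-0.5, 0.0, -4.9]
gripper_width: 0.0565
```

>>> {"method": "step_arm", "body": {
  "commands": [
    {"dp": [2.4, 0, 0.2], "delta_rot": [0.003, -0.019, 0], "grip": 40},
    {"dp": [0, 0, 0], "delta_rot": [0, 0, 0], "grip": 40},
    {"dp": [0, 0, 0], "delta_rot": [0, 0, 0], "grip": 40}
  ]
}}

```text
time: 7.5
ee_pos: [0.5913, 0.0094, 0.1636]
ee_rot: [[0.099, 0.995, -0.01], [0.995, -0.099, 0.0], [-0.001, -0.01, -1.0]]
contact_force: [0.3, 0.3, -5.9]
gripper_width: 0.0565
```

Run:
```python
from h import *
o=ctrl.get_obs(); print(o["ee_pos"],np.array(o["ee_rot"]).round(4).tolist())
for n in ["side","wrist"]:
    im=ctrl.get_image(n); cv2.imwrite(f"pics/{n}3.png",im)
    if n=="side":
        p=proj(n,(.596,.01,.14)); u,v=(p-[50,50]).astype(int); a=cv2.resize(im[v:v+100,u:u+100],(400,400),interpolation=cv2.INTER_CUBIC); print(p,u,v)
    else: b=cv2.resize(im[100:300,156:356],(400,400),interpolation=cv2.INTER_CUBIC)
cv2.imwrite("pics/c3.png",np.hstack([a,b]))
```

```text
[0.59129609 0.00938901 0.16361259] [[0.0992, 0.995, -0.0103], [0.9951, -0.0992, 0.0004], [-0.0007, -0.0103, -0.9999]]
[218.49846644 177.55760724] 168 127
```

View pics/c3.png

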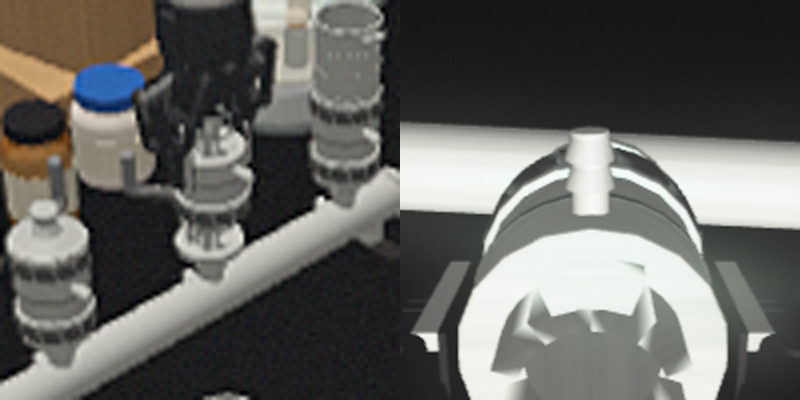

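The side crop shows the stage held upright just above the head at (210,240), a little short of it. In the wrist crop the barb points at the robot (590,170).

>>> {"method": "step_arm", "body": {
  "commands": [
    {"dp": [0.5, 0.1, 0], "delta_rot": [0, -0.01, 0], "grip": 40},
    {"dp": [0, 0, -0.5], "delta_rot": [0, 0, 0], "grip": 40},
    {"dp": [0, 0, -0.3], "delta_rot": [0, 0, 0], "grip": 40},
    {"dp": [0, 0, 0], "delta_rot": [0, 0, 0], "grip": 40}
  ]
}}

```text
time: 8.0
ee_pos: [0.5955, 0.0105, 0.1554]
ee_rot: [[0.099, 0.995, 0.001], [0.995, -0.099, 0.0], [0.0, 0.001, -1.0]]
contact_force: [-0.3, -1.0, -4.3]
gripper_width: 0.0569
```

>>> {"method": "step_arm", "body": {
  "commands": [
    {"dp": [0.08, -0.04, -0.5], "delta_rot": [0, 0, 0], "grip": 40},
    {"dp": [0, 0, -0.5], "delta_rot": [0, 0, 0], "grip": 40},
    {"dp": [0, 0, -0.3], "delta_rot": [0, 0, 0], "grip": 40}
  ]
}}

```text
time: 8.3
ee_pos: [0.5976, 0.01, 0.143]
ee_rot: [[0.099, 0.995, 0.004], [0.995, -0.099, 0.0], [0.001, 0.004, -1.0]]
contact_force: [-1.8, -0.5, 18.2]
gripper_width: 0.0562
```

Run:
```python
from h import *
o=ctrl.get_obs(); print(o["ee_pos"],o["contact_force"],o["ft_torque"])
K,t,R=cam("wrist"); Re=np.array(o["ee_rot"]); T=Re.T@(t-o["ee_pos"]); RR=Re.T@R
p=np.array([0.59129609,0.00938901,0.16361259]); x=np.array([.0992,.9951,-.0007]); z=np.array([-.0103,.0004,-.9999]); y=np.cross(z,x); M=np.c_[x,y,z]
c=(K,p+M@T,M@RR); np.savez("pics/w3.npz",K=c[0],t=c[1],R=c[2])
g=lambda u,v,z: ray(None,(156+(u-400+.5)/2-.5,100+(v+.5)/2-.5),z,c)[:2]
r=circ([g(*q,.197) for q in [(459,340),(727,330),(470,295),(715,285),(530,243),(655,243),(593,229)]],.029); s=r.x
print("stage-TCP",(s-p[:2])*1e3,r.fun*1e3)
# at the grasp
print("stage now est",s-p[:2]+np.array(o["ee_pos"])[:2])
b=g(590,130,.1855); print("barb dir",np.degrees(np.arctan2(*(b-s)[::-1])),np.linalg.norm(b-s))
im=ctrl.get_image("wrist"); cv2.imwrite("pics/w4.png",im); np.savez("pics/w4.npz",K=K,t=t,R=R)
im=ctrl.get_image("side"); cv2.imwrite("pics/s4.png",im)
```

```text
[0.5976158  0.01004005 0.14302135] [-1.81420384 -0.49570062 18.19982877] [-0.02192227  1.06472751  0.09051318]
stage-TCP [ 0.87245509 -0.93274487] [-0.42508629 -0.65938683  0.29497752  0.74198475 -0.01385664 -0.33570617
 -0.03203214]
stage now est [0.59848826 0.00910731]
barb dir 175.36959761887553 0.04660471087239571
```

>>> {"method": "step_arm", "body": {
  "commands": [
    {"dp": [0, 0, 0.5], "delta_rot": [0, 0, 0], "grip": 40},
    {"dp": [-0.25, 0, 0], "delta_rot": [0, -0.003, 0], "grip": 40},
    {"dp": [0, 0, 0], "delta_rot": [0, 0, 0], "grip": 40}
  ]
}}

```text
time: 8.7
ee_pos: [0.5947, 0.01, 0.1485]
ee_rot: [[0.099, 0.995, 0.006], [0.995, -0.099, 0.0], [0.001, 0.006, -1.0]]
contact_force: [-0.6, 0.2, -4.6]
gripper_width: 0.0565
```

>>> {"method": "step_arm", "body": {
  "commands": [
    {"dp": [-0.05, 0, -0.4], "delta_rot": [0, 0.005, 0], "grip": 40},
    {"dp": [-0.05, 0, -0.4], "delta_rot": [0, 0, 0], "grip": 40},
    {"dp": [0, 0, 0], "delta_rot": [0, 0, 0], "grip": 40}
  ]
}}

```text
time: 9.0
ee_pos: [0.5931, 0.01, 0.139]
ee_rot: [[0.099, 0.995, 0.0], [0.995, -0.099, 0.0], [0.0, 0.0, -1.0]]
contact_force: [0.4, 0.7, -4.7]
gripper_width: 0.0566
```

>>> {"method": "step_arm", "body": {
  "commands": [
    {"dp": [0.05, 0, -0.2], "delta_rot": [0, 0, 0], "grip": 40},
    {"dp": [0, 0, -0.2], "delta_rot": [0, 0, 0], "grip": 40}
  ]
}}

```text
time: 9.2
ee_pos: [0.5936, 0.01, 0.1344]
ee_rot: [[0.099, 0.995, -0.0], [0.995, -0.099, 0.0], [0.0, -0.0, -1.0]]
contact_force: [0.2, 0.0, -5.8]
gripper_width: 0.0567
```

>>> {"method": "step_arm", "body": {
  "commands": [
    {"dp": [0, 0, -0.2], "delta_rot": [0, 0, 0], "grip": 40},
    {"dp": [0, 0, -0.1], "delta_rot": [0, 0, 0], "grip": 40}
  ]
}}

```text
time: 9.4
ee_pos: [0.5935, 0.01, 0.1316]
ee_rot: [[0.099, 0.995, -0.001], [0.995, -0.099, 0.0], [0.0, -0.001, -1.0]]
contact_force: [-6.6, -0.5, 10.8]
gripper_width: 0.0562
```

>>> {"method": "step_arm", "body": {
  "commands": [
    {"dp": [0, 0, 0], "delta_rot": [0, 0, 0], "grip": 100},
    {"dp": [0, 0, 0], "delta_rot": [0, 0, 0], "grip": 100},
    {"dp": [0, 0, 0], "delta_rot": [0, 0, 0], "grip": 100},
    {"dp": [0, 0, 0], "delta_rot": [0, 0, 0], "grip": 100},
    {"dp": [0, 0, 3], "delta_rot": [0, 0, 0], "grip": 100},
    {"dp": [0, 0, 4], "delta_rot": [0, 0, 0], "grip": 100},
    {"dp": [0, 0, 4], "delta_rot": [0, 0, 0], "grip": 50},
    {"dp": [-1, 0, 3], "delta_rot": [0, 0, 0], "grip": 0},
    {"dp": [0, 0, 0], "delta_rot": [0, 0, 0], "grip": 0}
  ]
}}

```text
time: 10.3
ee_pos: [0.5842, 0.01, 0.2777]
ee_rot: [[0.099, 0.995, 0.002], [0.995, -0.099, 0.0], [0.001, 0.002, -1.0]]
contact_force: [0.7, -0.6, -0.5]
gripper_width: 0.044
```

Run:
```python
from h import *
o=ctrl.get_obs(); print(o["ee_pos"],o["gripper_width"])
im=ctrl.get_image("wrist"); cv2.imwrite("pics/w5.png",im); K,t,R=cam("wrist"); np.savez("pics/w5.npz",K=K,t=t,R=R)
p=proj("wrist",(.594,.01,.179)); print(p, proj("wrist",(.655,.045,.15)))
a=int(max(0,min(512-200,p[0]-100))),int(max(0,min(384-200,p[1]-70))); print(a)
cv2.imwrite("pics/w5b.png",cv2.resize(im[a[1]:a[1]+200,a[0]:a[0]+200],(600,600),interpolation=cv2.INTER_CUBIC))
```

```text
[0.58417812 0.01001742 0.27769107] 0.04402760957701463
[254.57318568 201.45037852] [295.0805012  246.40994401]
(154, 131)
```

View pics/w5b.png

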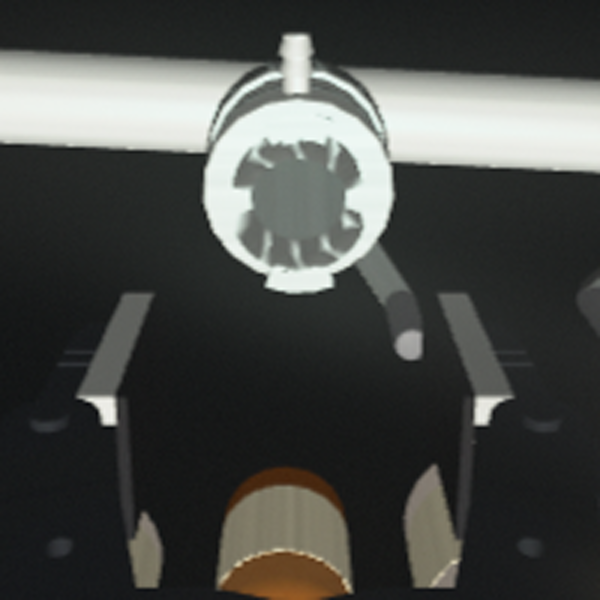

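Stage stands on the head: shoulder centre about (298,195), barb toward the robot, knob top at (409,345).

Run:
```python
from h import *
D=lambda v:np.degrees(np.arctan2(v[1],v[0])).round(1)
c=ld("pics/w5.npz")
g=lambda u,v,z: ray(None,(154+(u+.5)/3-.5,131+(v+.5)/3-.5),z,c)[:2]
r=circ([g(*q,.165) for q in [(203,195),(393,195),(298,98),(220,145),(378,145),(225,250),(370,250)]],.029); s=r.x; k=g(409,345,.150)
print(s,r.fun*1e3,k,D(k-s),np.linalg.norm(k-s),"barb",D(g(298,37,.153)-s))
```

```text
[0.59301471 0.00885027] [-0.53131406 -0.62719207  0.37167464 -1.34574291 -0.96180611 -0.57449613
 -0.85814373] [0.65367061 0.03999346] 27.2 0.06818384027720932 barb 174.3
```

>>> {"method": "step_arm", "body": {
  "commands": [
    {"dp": [1.8, 0.8, 0], "delta_rot": [0, 0, 0.146], "grip": 40},
    {"dp": [1.8, 0.8, 0], "delta_rot": [0, 0, 0.146], "grip": 40},
    {"dp": [1.8, 0.8, 0], "delta_rot": [0, 0, 0.146], "grip": 40},
    {"dp": [1.7, 0.7, -2], "delta_rot": [0, 0, 0.146], "grip": 40},
    {"dp": [0, 0, -4], "delta_rot": [0, 0, 0], "grip": 40},
    {"dp": [0, 0, -2], "delta_rot": [0, 0, 0], "grip": 40},
    {"dp": [0, 0, 0], "delta_rot": [0, 0, 0], "grip": 40}
  ]
}}

```text
time: 11.05
ee_pos: [0.6553, 0.0422, 0.1858]
ee_rot: [[-0.484, 0.875, -0.006], [0.875, 0.484, -0.001], [0.002, -0.006, -1.0]]
contact_force: [-0.2, -1.2, -0.1]
gripper_width: 0.0345
```

>>> {"method": "step_arm", "body": {
  "commands": [
    {"dp": [0, 0, -2], "delta_rot": [0, 0, 0], "grip": 40},
    {"dp": [0, -0.1, -2], "delta_rot": [0, 0, 0], "grip": 40},
    {"dp": [0, 0, -1], "delta_rot": [0, 0, 0], "grip": 40},
    {"dp": [0, 0, -0.5], "delta_rot": [0, 0, 0], "grip": 35},
    {"dp": [0, 0, 0], "delta_rot": [0, 0, 0], "grip": 35}
  ]
}}

```text
time: 11.55
ee_pos: [0.6552, 0.041, 0.1288]
ee_rot: [[-0.484, 0.875, -0.008], [0.875, 0.484, -0.001], [0.003, -0.007, -1.0]]
contact_force: [0.4, 0.3, 0.1]
gripper_width: 0.03
```

>>> {"method": "step_arm", "body": {
  "commands": [
    {"dp": [0.47, -0.87, 0], "delta_rot": [0, 0, -0.14], "grip": 35},
    {"dp": [0.25, -0.94, 0], "delta_rot": [0, 0, -0.14], "grip": 35},
    {"dp": [0.12, -0.97, 0], "delta_rot": [0, 0, -0.14], "grip": 35},
    {"dp": [-0.02, -0.98, 0], "delta_rot": [0, 0, -0.14], "grip": 35},
    {"dp": [-0.15, -0.96, 0], "delta_rot": [0, 0, -0.14], "grip": 35},
    {"dp": [-0.28, -0.94, 0], "delta_rot": [0, 0, -0.14], "grip": 35},
    {"dp": [-0.42, -0.88, 0], "delta_rot": [0, 0, -0.14], "grip": 35}
  ]
}}

```text
time: 12.25
ee_pos: [0.6596, -0.0246, 0.1373]
ee_rot: [[0.489, 0.872, 0.006], [0.872, -0.489, 0.004], [0.006, 0.003, -1.0]]
contact_force: [-0.1, 0.4, -0.1]
gripper_width: 0.03
```

>>> {"method": "step_arm", "body": {
  "commands": [
    {"dp": [-1.0, -0.75, -0.9], "delta_rot": [0, 0, -0.13], "grip": 35},
    {"dp": [-0.65, -0.72, 0], "delta_rot": [0, 0, -0.13], "grip": 35},
    {"dp": [-0.7, -0.62, 0], "delta_rot": [0, 0, -0.13], "grip": 35}
  ]
}}

```text
time: 12.55
ee_pos: [0.6389, -0.0467, 0.1328]
ee_rot: [[0.794, 0.607, 0.015], [0.607, -0.795, -0.001], [0.011, 0.01, -1.0]]
contact_force: [1.1, -0.0, -1.2]
gripper_width: 0.0303
```

>>> {"method": "step_arm", "body": {
  "commands": [
    {"dp": [-0.5, -0.3, -0.4], "delta_rot": [0, 0.015, -0.06], "grip": 35},
    {"dp": [-0.25, -0.18, 0], "delta_rot": [0, 0, 0], "grip": 35}
  ]
}}

```text
time: 12.75
ee_pos: [0.6322, -0.0524, 0.1316]
ee_rot: [[0.833, 0.553, 0.003], [0.553, -0.833, -0.001], [0.002, 0.003, -1.0]]
contact_force: [0.7, 1.1, 0.5]
gripper_width: 0.0298
```

>>> {"method": "step_arm", "body": {
  "commands": [
    {"dp": [-0.25, -0.15, 0], "delta_rot": [0, 0, 0], "grip": 35},
    {"dp": [-0.2, -0.12, 0], "delta_rot": [0, 0, 0], "grip": 35}
  ]
}}

```text
time: 12.95
ee_pos: [0.6287, -0.0553, 0.1333]
ee_rot: [[0.831, 0.556, 0.007], [0.556, -0.831, -0.002], [0.005, 0.005, -1.0]]
contact_force: [-0.5, 0.7, -0.7]
gripper_width: 0.0299
```

Run:
```python
from h import *
im=ctrl.get_image("wrist"); cv2.imwrite("pics/w6.png",im); K,t,R=cam("wrist"); np.savez("pics/w6.npz",K=K,t=t,R=R)
for a in (28,-30,-49.6,-60):
    a=np.radians(a); print(proj("wrist",(.5937+.07*np.cos(a),.0095+.07*np.sin(a),.15)).round())
print([(r["score"],r["rect"]) for r in ctrl.regions_of("wrist","stage_knob")])
a=im[84:384,106:406]; b=ctrl.get_image("side"); cv2.imwrite("pics/s6.png",b); b=cv2.resize(b[117:217,158:258],(400,400),interpolation=cv2.INTER_CUBIC)
cv2.imwrite("pics/c6.png",np.hstack([cv2.resize(a,(400,400),interpolation=cv2.INTER_AREA),b]))
```

```text
[440. 112.]
[335. 236.]
[286. 249.]
[259. 250.]
[(0.75, [255.2, 172.8, 282.4, 261.8])]
```

View pics/c6.png

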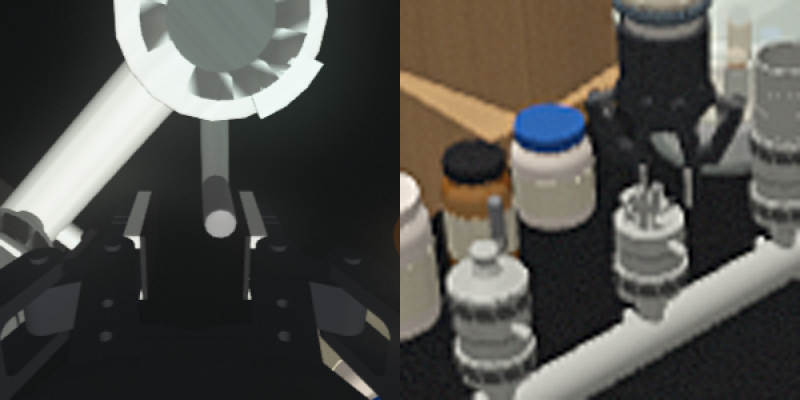

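The wrist crop shows the knob (220,223) between the fingers, about 45° from the lug at (290,85), so the lever is near its locked position. I'll push on until it resists.

>>> {"method": "step_arm", "body": {
  "commands": [
    {"dp": [-0.25, -0.15, -0.3], "delta_rot": [0, 0.006, 0], "grip": 35},
    {"dp": [-0.25, -0.15, 0], "delta_rot": [0, 0, 0], "grip": 35}
  ]
}}

```text
time: 13.3
ee_pos: [0.6239, -0.058, 0.13]
ee_rot: [[0.831, 0.556, 0.001], [0.556, -0.831, -0.002], [-0.0, 0.002, -1.0]]
contact_force: [2.1, 0.4, -1.1]
gripper_width: 0.0297
```

Run:
```python
from h import *
D=lambda v:np.degrees(np.arctan2(v[1],v[0])).round(1)
c=ld("pics/w6.npz")
g=lambda u,v,z: ray(None,(106+(u+.5)*.75-.5,84+(v+.5)*.75-.5),z,c)[:2]
k=g(220,223,.150); l=g(290,87,.179); s=np.array([.5937,.0095])
print("w6 knob",k,D(k-s),np.linalg.norm(k-s),"lug",D(l-s),np.linalg.norm(l-s))
r=circ([g(*q,.165) for q in [(115,14),(328,14),(150,90),(222,120)]],.029); print(r.x,r.fun*1e3,D(k-r.x),D(l-r.x))
im=ctrl.get_image("wrist"); cv2.imwrite("pics/w7.png",im)
a=cv2.imread("pics/w6.png")
for n,i in (("w6",a),("w7",im)):
    q=cv2.cvtColor(i[235:270,240:300],cv2.COLOR_BGR2GRAY); _,q=cv2.threshold(q,110,255,0); nn,_,st,ce=cv2.connectedComponentsWithStats(q); print(n,[(x[4],(y+[240,235]).round(1)) for x,y in zip(st[1:],ce[1:]) if x[4]>20])
for a in (-49.6,-55,-60):
    a=np.radians(a); print(proj("wrist",(.5937+.07*np.cos(a),.0095+.07*np.sin(a),.15)).round(1))
```

```text
w6 knob [ 0.63383287 -0.0484505 ] -55.3 0.07049048162004314 lug -15.0 0.02360567964892841
[0.59339804 0.00911189] [-0.42119961 -0.68538433 -0.37267269  0.27557408] -54.9 -13.9
w6 [(np.int32(376), array([271. , 251.4])), (np.int32(54), array([295.9, 264.4]))]
w7 [(np.int32(397), array([271.5, 255.5])), (np.int32(54), array([295.9, 264.4]))]
[297.9 253.2]
[283.6 254.1]
[270.4 253.8]
```

>>> {"method": "step_arm", "body": {
  "commands": [
    {"dp": [-0.3, -0.15, 0], "delta_rot": [0, 0, -0.03], "grip": 35},
    {"dp": [-0.25, -0.1, 0], "delta_rot": [0, 0, 0], "grip": 35}
  ]
}}

```text
time: 13.55
ee_pos: [0.6212, -0.0593, 0.1306]
ee_rot: [[0.849, 0.528, 0.008], [0.528, -0.849, 0.001], [0.007, 0.004, -1.0]]
contact_force: [9.4, 6.0, -3.7]
gripper_width: 0.0303
```

>>> {"method": "step_arm", "body": {
  "commands": [
    {"dp": [0.4, 0.3, 0], "delta_rot": [0, 0, 0], "grip": 35},
    {"dp": [0, 0, 3], "delta_rot": [0, 0, 0], "grip": 35},
    {"dp": [0, 0, 4], "delta_rot": [0, 0, 0.1], "grip": 35},
    {"dp": [-2, 2, 4], "delta_rot": [0, 0, 0.14], "grip": 60},
    {"dp": [-2, 2, 2], "delta_rot": [0, 0, 0.14], "grip": 100},
    {"dp": [0, 2, 0], "delta_rot": [0, 0, 0.14], "grip": 100},
    {"dp": [0, 0, 0], "delta_rot": [0, 0, 0.14], "grip": 100},
    {"dp": [0, 0, 0], "delta_rot": [0, 0, 0.14], "grip": 100}
  ]
}}

```text
time: 14.35
ee_pos: [0.5806, 0.0056, 0.2645]
ee_rot: [[0.191, 0.982, 0.002], [0.982, -0.191, -0.002], [-0.001, 0.002, -1.0]]
contact_force: [-0.8, 0.2, 0.3]
gripper_width: 0.0853
```

Run:
```python
from h import *
o=ctrl.get_obs(); print(o["ee_pos"],o["ee_rot"].round(3).tolist() if hasattr(o["ee_rot"],"round") else o["ee_rot"])
im=ctrl.get_image("wrist"); cv2.imwrite("pics/w8.png",im); K,t,R=cam("wrist"); np.savez("pics/w8.npz",K=K,t=t,R=R)
p=proj("wrist",(.594,.01,.179)); print(p)
u,v=int(p[0]-60),int(p[1]-50); print(u,v)
cv2.imwrite("pics/w8b.png",cv2.resize(im[v:v+120,u:u+120],(600,600),interpolation=cv2.INTER_CUBIC))
```

```text
[0.58064292 0.00560657 0.26454172] [[0.191, 0.982, 0.002], [0.982, -0.191, -0.002], [-0.001, 0.002, -1.0]]
[261.83288789 208.30232106]
201 158
```

View pics/w8b.png

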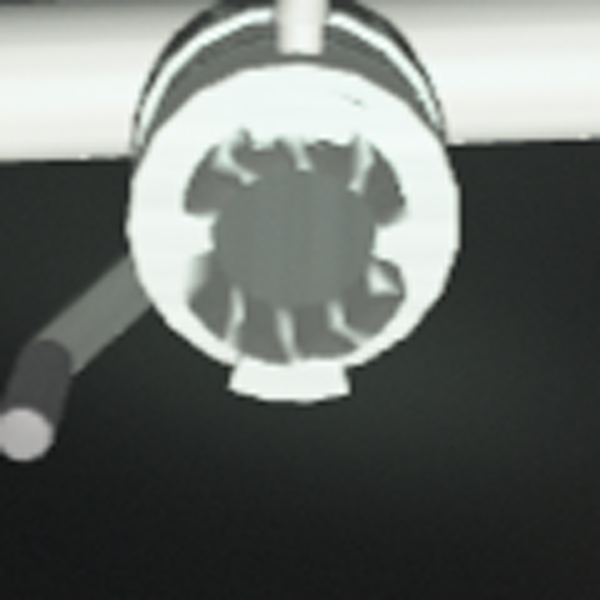

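Lever now lies lower left with the knob at (25,434), the far lug is at (290,390), and the notches are at (188,238) and (405,238).

Run:
```python
from h import *
D=lambda v:np.degrees(np.arctan2(v[1],v[0])).round(1)
c=ld("pics/w8.npz")
g=lambda u,v,z: ray(None,(201+(u+.5)/5-.5,158+(v+.5)/5-.5),z,c)[:2]
r=circ([g(*q,.165) for q in [(127,230),(459,228),(293,65),(155,140),(432,140)]],.029); s=r.x; print(s,r.fun*1e3)
k=g(25,434,.150); a,b=g(232,392,.179),g(349,392,.179); l,rr=g(188,238,.179),g(405,238,.179)
print("knob",D(k-s),np.linalg.norm(k-s),"lug",D((a+b)/2-s),D(b-a)-90,"notch",D(rr-l)-90, (l+rr)/2)
K,t,R=c; im=cv2.imread("pics/w1.png"); print("funnel in w1 saved")
```

```text
[0.59467576 0.00799199] [-0.33873916 -0.32446376  0.41074997 -0.34296138 -0.35751737]
knob -58.3 0.06852305359570117 lug -12.0 -10.599999999999994 notch -10.700000000000003 [0.59106538 0.00892311]
funnel in w1 saved
```

>>> {"method": "step_arm", "body": {
  "commands": [
    {"dp": [-2.8, 3, 0], "delta_rot": [0, 0, 0.1], "grip": 100},
    {"dp": [-2.8, 3, 0], "delta_rot": [0, 0, 0.1], "grip": 100},
    {"dp": [-2.8, 3, 0], "delta_rot": [0, 0, 0.1], "grip": 100},
    {"dp": [-2.8, 3, 0], "delta_rot": [0, 0, 0.07], "grip": 100},
    {"dp": [-2.8, 3, 0], "delta_rot": [0, 0, 0], "grip": 100},
    {"dp": [0, 0, 0], "delta_rot": [0, 0, 0], "grip": 100},
    {"dp": [0, 0, 0], "delta_rot": [0, 0, 0], "grip": 100}
  ]
}}

```text
time: 15.1
ee_pos: [0.434, 0.1577, 0.2633]
ee_rot: [[-0.174, 0.985, -0.001], [0.985, 0.174, -0.003], [-0.003, -0.002, -1.0]]
contact_force: [0.2, -0.1, 0.3]
gripper_width: 0.0856
```

Run:
```python
from h import *
o=ctrl.get_obs(); print(o["ee_pos"],np.array(o["ee_rot"]).round(3).tolist())
im=ctrl.get_image("wrist"); cv2.imwrite("pics/w9.png",im); K,t,R=cam("wrist"); np.savez("pics/w9.npz",K=K,t=t,R=R)
p=proj("wrist",(.449,.162,.088)); print(p)
u,v=int(p[0]-60),int(p[1]-60); print(u,v)
cv2.imwrite("pics/w9b.png",cv2.resize(im[v:v+120,u:u+120],(600,600),interpolation=cv2.INTER_CUBIC))
```

```text
[0.43404248 0.15772026 0.26330505] [[-0.174, 0.985, -0.001], [0.985, 0.174, -0.003], [-0.003, -0.002, -1.0]]
[255.31605482 184.35333371]
195 124
```

View pics/w9b.png

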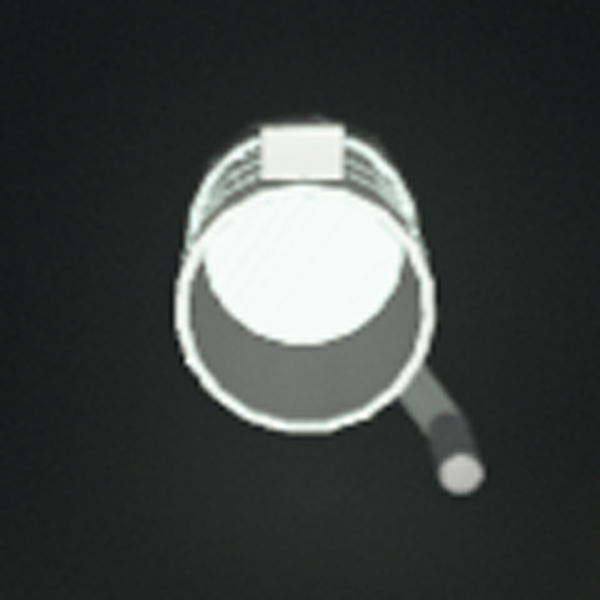

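Funnel rim centre is at about (305,308), lip at the top (303,127), knob top at (461,474).

Run:
```python
from h import *
D=lambda v:np.degrees(np.arctan2(v[1],v[0])).round(1)
c=ld("pics/w9.npz")
g=lambda u,v,z: ray(None,(195+(u+.5)/5-.5,124+(v+.5)/5-.5),z,c)[:2]
P=[g(*q,.088) for q in [(175,308),(435,308),(305,433),(305,183)]]
r=circ(P,.029); s=r.x; print(s,r.fun*1e3, np.mean(P,0))
k=g(461,474,.044); l=g(303,127,.086); a,b=g(262,126,.086),g(344,126,.086)
print("knob",D(k-s),np.linalg.norm(k-s),"lip",D(l-s),np.linalg.norm(l-s),D(b-a)+90)
```

```text
[0.45059784 0.1625963 ] [-0.04957419 -0.04947786 -0.13675119 -0.13435511] [0.45025129 0.16254027]
knob 46.3 0.06992767897505403 lip -169.3 0.04076618685611581 190.0
```

>>> {"method": "step_arm", "body": {
  "commands": [
    {"dp": [1.4, 0.4, -2], "delta_rot": [0, 0, 0], "grip": 100},
    {"dp": [0, 0, -4], "delta_rot": [0, 0, 0], "grip": 100},
    {"dp": [0, 0, -4], "delta_rot": [0, 0, 0], "grip": 100},
    {"dp": [0, 0, -2], "delta_rot": [0, 0, 0], "grip": 100},
    {"dp": [0, 0, 0], "delta_rot": [0, 0, 0], "grip": 100}
  ]
}}

```text
time: 15.65
ee_pos: [0.4546, 0.1579, 0.1408]
ee_rot: [[-0.16, 0.987, 0.005], [0.987, 0.16, -0.002], [-0.003, 0.004, -1.0]]
contact_force: [-1.1, -0.6, 0.7]
gripper_width: 0.0853
```

>>> {"method": "step_arm", "body": {
  "commands": [
    {"dp": [-0.6, 0.5, -1], "delta_rot": [0, 0.005, 0], "grip": 100},
    {"dp": [0, 0, -3], "delta_rot": [0, 0, 0], "grip": 100},
    {"dp": [-0.2, 0, -3], "delta_rot": [0, 0, 0], "grip": 100},
    {"dp": [-0.2, 0, -2], "delta_rot": [0, 0, 0], "grip": 100},
    {"dp": [0, 0, 0], "delta_rot": [0, 0, 0], "grip": 100}
  ]
}}

```text
time: 16.15
ee_pos: [0.4495, 0.1631, 0.0514]
ee_rot: [[-0.151, 0.988, 0.008], [0.988, 0.151, 0.0], [-0.001, 0.008, -1.0]]
contact_force: [-0.5, 0.2, 0.1]
gripper_width: 0.0854
```

>>> {"method": "step_arm", "body": {
  "commands": [
    {"dp": [0, -0.1, -1.2], "delta_rot": [0, 0.008, 0], "grip": 100},
    {"dp": [0, 0, -0.9], "delta_rot": [0, 0, 0], "grip": 100},
    {"dp": [0, 0, 0], "delta_rot": [0, 0, 0], "grip": 100}
  ]
}}

```text
time: 16.45
ee_pos: [0.4521, 0.1628, 0.0316]
ee_rot: [[-0.15, 0.989, 0.004], [0.989, 0.15, 0.002], [0.001, 0.004, -1.0]]
contact_force: [-0.9, 0.3, 0.6]
gripper_width: 0.0855
```

>>> {"method": "step_arm", "body": {
  "commands": [
    {"dp": [-0.2, 0, 0], "delta_rot": [0.002, 0.004, 0], "grip": 100},
    {"dp": [0, 0, 0], "delta_rot": [0, 0, 0], "grip": 40},
    {"dp": [0, 0, 0], "delta_rot": [0, 0, 0], "grip": 40},
    {"dp": [0, 0, 0], "delta_rot": [0, 0, 0], "grip": 40},
    {"dp": [0, 0, 0], "delta_rot": [0, 0, 0], "grip": 40},
    {"dp": [0, 0, 0], "delta_rot": [0, 0, 0], "grip": 40}
  ]
}}

```text
time: 17.05
ee_pos: [0.4509, 0.1631, 0.0336]
ee_rot: [[-0.15, 0.989, 0.002], [0.989, 0.15, 0.005], [0.005, 0.003, -1.0]]
contact_force: [-0.4, -0.5, -4.3]
gripper_width: 0.0576
```

>>> {"method": "step_arm", "body": {
  "commands": [
    {"dp": [0, 0, 2], "delta_rot": [0, 0, 0], "grip": 40},
    {"dp": [0, 0, 3], "delta_rot": [0, 0, 0], "grip": 40},
    {"dp": [0, 0, 4], "delta_rot": [0, 0, 0], "grip": 40},
    {"dp": [0, 0, 4], "delta_rot": [0, 0, 0], "grip": 40},
    {"dp": [0, 0, 4], "delta_rot": [0, 0, 0], "grip": 40},
    {"dp": [0, 0, 4], "delta_rot": [0, 0, 0], "grip": 40},
    {"dp": [0, 0, 1], "delta_rot": [0, 0, 0], "grip": 40},
    {"dp": [0, 0, 0], "delta_rot": [0, 0, 0], "grip": 40}
  ]
}}

```text
time: 17.85
ee_pos: [0.4455, 0.1615, 0.2584]
ee_rot: [[-0.15, 0.989, -0.006], [0.989, 0.15, 0.002], [0.003, -0.006, -1.0]]
contact_force: [0.2, -0.3, -4.8]
gripper_width: 0.058
```

>>> {"method": "step_arm", "body": {
  "commands": [
    {"dp": [1.5, -3, 0], "delta_rot": [0, 0, -0.075], "grip": 40},
    {"dp": [1.5, -3, 0], "delta_rot": [0, 0, -0.075], "grip": 40},
    {"dp": [2.5, -3, 0], "delta_rot": [0, 0, -0.075], "grip": 40},
    {"dp": [2.5, -3, 0], "delta_rot": [0, 0, -0.075], "grip": 40},
    {"dp": [2.5, -2, 0], "delta_rot": [0, 0, -0.075], "grip": 40},
    {"dp": [1.5, -0.8, 0], "delta_rot": [0, 0, 0], "grip": 40},
    {"dp": [0, 0, 0], "delta_rot": [0, 0, 0], "grip": 40},
    {"dp": [0, 0, 0], "delta_rot": [0, 0, 0], "grip": 40}
  ]
}}

```text
time: 18.65
ee_pos: [0.5593, 0.0071, 0.239]
ee_rot: [[0.236, 0.971, -0.033], [0.972, -0.236, 0.006], [-0.002, -0.033, -0.999]]
contact_force: [-0.1, -0.4, -3.5]
gripper_width: 0.0576
```

>>> {"method": "step_arm", "body": {
  "commands": [
    {"dp": [1.7, 0.1, 0.4], "delta_rot": [-0.006, -0.033, 0.015], "grip": 40},
    {"dp": [1.7, 0.1, 0.2], "delta_rot": [0, 0, 0], "grip": 40},
    {"dp": [0, 0, 0], "delta_rot": [0, 0, 0], "grip": 40},
    {"dp": [0, 0, 0], "delta_rot": [0, 0, 0], "grip": 40}
  ]
}}

```text
time: 19.05
ee_pos: [0.5922, 0.0119, 0.2423]
ee_rot: [[0.215, 0.977, -0.0], [0.977, -0.215, -0.001], [-0.001, -0.0, -1.0]]
contact_force: [-0.2, 0.5, -3.7]
gripper_width: 0.0579
```

>>> {"method": "step_arm", "body": {
  "commands": [
    {"dp": [0.1, -0.25, -0.8], "delta_rot": [0, 0, 0], "grip": 40},
    {"dp": [0, 0, -0.8], "delta_rot": [0, 0, 0], "grip": 40},
    {"dp": [0, 0, -0.6], "delta_rot": [0, 0, 0], "grip": 40},
    {"dp": [0, 0, 0], "delta_rot": [0, 0, 0], "grip": 40}
  ]
}}

```text
time: 19.45
ee_pos: [0.5913, 0.0102, 0.218]
ee_rot: [[0.213, 0.977, -0.001], [0.977, -0.213, -0.001], [-0.001, -0.001, -1.0]]
contact_force: [0.2, 0.3, -2.7]
gripper_width: 0.0576
```

>>> {"method": "step_arm", "body": {
  "commands": [
    {"dp": [0.27, -0.07, 0], "delta_rot": [0, 0, 0], "grip": 40},
    {"dp": [0, 0, -0.4], "delta_rot": [0, 0, 0], "grip": 40},
    {"dp": [0, 0, -0.4], "delta_rot": [0, 0, 0], "grip": 40}
  ]
}}

```text
time: 19.75
ee_pos: [0.5944, 0.0093, 0.2098]
ee_rot: [[0.213, 0.977, -0.0], [0.977, -0.213, -0.001], [-0.001, -0.0, -1.0]]
contact_force: [-0.1, -0.4, -3.5]
gripper_width: 0.0576
```

>>> {"method": "step_arm", "body": {
  "commands": [
    {"dp": [0, 0, -0.3], "delta_rot": [0, 0, 0], "grip": 40},
    {"dp": [0, 0, -0.2], "delta_rot": [0, 0, 0], "grip": 40},
    {"dp": [0, 0, -0.1], "delta_rot": [0, 0, 0], "grip": 40}
  ]
}}

```text
time: 20.05
ee_pos: [0.5943, 0.0092, 0.2029]
ee_rot: [[0.214, 0.977, -0.001], [0.977, -0.214, -0.001], [-0.001, -0.001, -1.0]]
contact_force: [-0.1, -1.1, -4.1]
gripper_width: 0.0577
```

>>> {"method": "step_arm", "body": {
  "commands": [
    {"dp": [0, 0, -0.2], "delta_rot": [0, 0, 0], "grip": 40},
    {"dp": [0, 0, -0.15], "delta_rot": [0, 0, 0], "grip": 40}
  ]
}}

```text
time: 20.25
ee_pos: [0.5945, 0.0092, 0.1994]
ee_rot: [[0.214, 0.977, -0.001], [0.977, -0.214, -0.001], [-0.001, -0.0, -1.0]]
contact_force: [-2.8, -0.1, 10.8]
gripper_width: 0.0576
```

>>> {"method": "step_arm", "body": {
  "commands": [
    {"dp": [0, 0, 0], "delta_rot": [0, 0, 0], "grip": 100},
    {"dp": [0, 0, 0], "delta_rot": [0, 0, 0], "grip": 100},
    {"dp": [0, 0, 0], "delta_rot": [0, 0, 0], "grip": 100},
    {"dp": [0, 0, 0], "delta_rot": [0, 0, 0], "grip": 100},
    {"dp": [0, 0, 2.5], "delta_rot": [0, 0, 0], "grip": 100},
    {"dp": [0, 0, 3.5], "delta_rot": [0, 0, 0], "grip": 100},
    {"dp": [0, 0, 4], "delta_rot": [0, 0, 0], "grip": 100},
    {"dp": [-1, 0, 3], "delta_rot": [0, 0, 0], "grip": 60},
    {"dp": [0, 0, 0], "delta_rot": [0, 0, 0], "grip": 40}
  ]
}}

```text
time: 21.15
ee_pos: [0.5846, 0.0092, 0.3353]
ee_rot: [[0.214, 0.977, 0.002], [0.977, -0.214, -0.001], [-0.0, 0.002, -1.0]]
contact_force: [0.6, -0.4, 0.3]
gripper_width: 0.0588
```

Run:
```python
from h import *
D=lambda v:np.degrees(np.arctan2(v[1],v[0])).round(1)
print(ctrl.get_obs()["ee_pos"])
im=ctrl.get_image("wrist"); cv2.imwrite("pics/w10.png",im); c=cam("wrist")
p=proj("",(.6573,.0389,.21),c); print(p)
u,v=(p-25).astype(int)
q=cv2.cvtColor(im[v:v+50,u:u+50],cv2.COLOR_BGR2GRAY); print(q.max()); _,q=cv2.threshold(q,130,255,0); nn,_,st,ce=cv2.connectedComponentsWithStats(q)
for x,y in zip(st[1:],ce[1:]):
    if x[4]>20: k=ray("",y+[u,v],.21,c)[:2]; print(x,y+[u,v],k,D(k-[.594,.009]),np.linalg.norm(k-[.594,.009]))
e=proj("",(.594,.009,.254),c); u,v=int(e[0]-75),int(e[1]-60); print(u,v)
cv2.imwrite("pics/w10b.png",cv2.resize(im[v:v+150,u:u+150],(600,600),interpolation=cv2.INTER_CUBIC))
```

```text
[0.58461931 0.00924483 0.33530897]
[298.30993787 245.45966226]
201
[ 0  0 15 15 57] [279.85964912 226.85964912] [0.63382584 0.02481497] 21.7 0.04285103300698465
180 147
```

View pics/w10b.png

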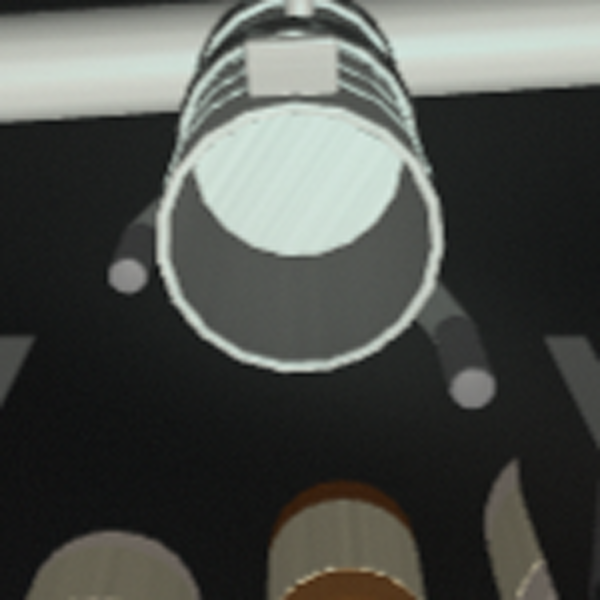

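The funnel sits on the stage. Its knob at (472,387) is where predicted, and the stage's locked lever is at left (128,275).

>>> {"method": "step_arm", "body": {
  "commands": [
    {"dp": [1.5, 0.6, 0], "delta_rot": [0, 0, 0.132], "grip": 40},
    {"dp": [1.5, 0.6, 0], "delta_rot": [0, 0, 0.132], "grip": 40},
    {"dp": [1.5, 0.6, 0], "delta_rot": [0, 0, 0.132], "grip": 40},
    {"dp": [1.5, 0.6, 0], "delta_rot": [0, 0, 0.132], "grip": 40},
    {"dp": [1.3, 0.6, 0], "delta_rot": [0, 0, 0.132], "grip": 40},
    {"dp": [0, 0, -2], "delta_rot": [0, 0, 0], "grip": 40},
    {"dp": [0, 0, -3], "delta_rot": [0, 0, 0], "grip": 40},
    {"dp": [0, 0, 0], "delta_rot": [0, 0, 0], "grip": 40}
  ]
}}

```text
time: 22.0
ee_pos: [0.6573, 0.0403, 0.272]
ee_rot: [[-0.455, 0.89, -0.01], [0.89, 0.455, -0.003], [0.002, -0.01, -1.0]]
contact_force: [-1.0, 0.9, -0.5]
gripper_width: 0.0341
```

>>> {"method": "step_arm", "body": {
  "commands": [
    {"dp": [0, -0.2, -2], "delta_rot": [0, -0.01, 0], "grip": 40},
    {"dp": [0, 0, -2], "delta_rot": [0, 0, 0], "grip": 40},
    {"dp": [0, 0, -2], "delta_rot": [0, 0, 0], "grip": 40},
    {"dp": [0, 0, -1], "delta_rot": [0, 0, 0], "grip": 35},
    {"dp": [0, 0, -0.5], "delta_rot": [0, 0, 0], "grip": 35},
    {"dp": [0, 0, 0], "delta_rot": [0, 0, 0], "grip": 35}
  ]
}}

```text
time: 22.6
ee_pos: [0.6579, 0.0381, 0.1956]
ee_rot: [[-0.455, 0.891, -0.001], [0.891, 0.455, -0.003], [-0.002, -0.002, -1.0]]
contact_force: [0.2, -0.1, -0.3]
gripper_width: 0.0298
```

>>> {"method": "step_arm", "body": {
  "commands": [
    {"dp": [0.3, -0.91, -0.3], "delta_rot": [0, 0, -0.14], "grip": 35},
    {"dp": [0.16, -0.96, -0.1], "delta_rot": [0, 0, -0.14], "grip": 35},
    {"dp": [0.02, -0.95, -0.1], "delta_rot": [0, 0, -0.14], "grip": 35},
    {"dp": [-0.12, -0.95, -0.1], "delta_rot": [0, 0, -0.14], "grip": 35}
  ]
}}

```text
time: 23.0
ee_pos: [0.6642, 0.001, 0.1943]
ee_rot: [[0.105, 0.994, 0.004], [0.994, -0.105, -0.002], [-0.001, 0.004, -1.0]]
contact_force: [0.4, 1.4, -0.2]
gripper_width: 0.0298
```

>>> {"method": "step_arm", "body": {
  "commands": [
    {"dp": [-0.32, -1.0, -0.1], "delta_rot": [0, 0, -0.14], "grip": 35},
    {"dp": [-0.38, -0.92, -0.1], "delta_rot": [0, 0, -0.14], "grip": 35},
    {"dp": [-0.5, -0.86, -0.1], "delta_rot": [0, 0, -0.14], "grip": 35},
    {"dp": [-0.62, -0.78, -0.1], "delta_rot": [0, 0, -0.14], "grip": 35}
  ]
}}

```text
time: 23.4
ee_pos: [0.6491, -0.0358, 0.1958]
ee_rot: [[0.636, 0.771, 0.01], [0.771, -0.636, -0.005], [0.003, 0.011, -1.0]]
contact_force: [0.5, 0.8, -0.2]
gripper_width: 0.03
```

>>> {"method": "step_arm", "body": {
  "commands": [
    {"dp": [-0.78, -0.64, -0.3], "delta_rot": [0.005, 0.01, -0.14], "grip": 35},
    {"dp": [-0.78, -0.61, -0.1], "delta_rot": [0, 0, -0.14], "grip": 35},
    {"dp": [-0.5, -0.35, 0], "delta_rot": [0, 0, -0.1], "grip": 35}
  ]
}}

```text
time: 23.7
ee_pos: [0.6304, -0.053, 0.1962]
ee_rot: [[0.886, 0.464, 0.006], [0.464, -0.886, -0.002], [0.005, 0.004, -1.0]]
contact_force: [0.1, -0.0, -0.1]
gripper_width: 0.0297
```

>>> {"method": "step_arm", "body": {
  "commands": [
    {"dp": [-0.35, -0.18, -0.2], "delta_rot": [0, 0.005, 0], "grip": 35},
    {"dp": [-0.3, -0.15, 0], "delta_rot": [0, 0, 0], "grip": 35}
  ]
}}

```text
time: 23.9
ee_pos: [0.6249, -0.0569, 0.1965]
ee_rot: [[0.885, 0.465, 0.005], [0.465, -0.885, -0.002], [0.003, 0.004, -1.0]]
contact_force: [0.8, -0.5, -0.7]
gripper_width: 0.0299
```

>>> {"method": "step_arm", "body": {
  "commands": [
    {"dp": [-0.3, -0.15, -0.2], "delta_rot": [0, 0, 0], "grip": 35},
    {"dp": [-0.25, -0.12, 0], "delta_rot": [0, 0, 0], "grip": 35}
  ]
}}

```text
time: 24.1
ee_pos: [0.6199, -0.0596, 0.1954]
ee_rot: [[0.883, 0.469, 0.007], [0.469, -0.883, -0.002], [0.005, 0.005, -1.0]]
contact_force: [0.1, 0.7, 0.6]
gripper_width: 0.0301
```

>>> {"method": "step_arm", "body": {
  "commands": [
    {"dp": [-0.3, -0.12, 0], "delta_rot": [0, 0, -0.05], "grip": 35},
    {"dp": [-0.25, -0.08, 0], "delta_rot": [0, 0, -0.05], "grip": 35}
  ]
}}

```text
time: 24.3
ee_pos: [0.6142, -0.0614, 0.1954]
ee_rot: [[0.926, 0.378, 0.007], [0.378, -0.926, -0.003], [0.005, 0.005, -1.0]]
contact_force: [1.1, 1.1, 0.3]
gripper_width: 0.0298
```

```bash
cat > k.py <<'E'
from h import *
D=lambda v:np.degrees(np.arctan2(v[1],v[0])).round(1)
im=ctrl.get_image("wrist"); cv2.imwrite("pics/w11.png",im); c=cam("wrist"); o=ctrl.get_obs()
for r in ctrl.regions_of("wrist","funnel_knob")[:2]: print(r["score"],r["rect"])
p=proj("",list(o["ee_pos"][:2])+[.21],c); print(p)
u,v=(p-[35,25]).astype(int)
q=cv2.cvtColor(im[v:v+50,u:u+70],cv2.COLOR_BGR2GRAY); _,q=cv2.threshold(q,100,255,0); nn,_,st,ce=cv2.connectedComponentsWithStats(q)
for x,y in zip(st[1:],ce[1:]):
    if x[4]>20: k=ray("",y+[u,v],.21,c)[:2]; print(x,y+[u,v],k,D(k-[.594,.009]),np.linalg.norm(k-[.594,.009]))
E
python3 k.py
```

```text
0.81 [255.6, 196.4, 281.4, 262.7]
[252.53907329 254.13468788]
[ 43  11  23  21 373] [270.75603217 250.36997319] [ 0.62122184 -0.05637827] -67.4 0.07081911746024841
```

>>> {"method": "step_arm", "body": {
  "commands": [
    {"dp": [-0.3, -0.1, 0], "delta_rot": [0, 0, 0], "grip": 35},
    {"dp": [-0.25, -0.08, 0], "delta_rot": [0, 0, 0], "grip": 35}
  ]
}}

```text
time: 24.6
ee_pos: [0.6102, -0.0634, 0.1961]
ee_rot: [[0.924, 0.382, 0.01], [0.382, -0.924, -0.003], [0.008, 0.007, -1.0]]
contact_force: [4.2, -0.8, 0.2]
gripper_width: 0.0299
```

>>> {"method": "step_arm", "body": {
  "commands": [
    {"dp": [-0.3, -0.07, 0], "delta_rot": [0, 0.008, 0], "grip": 35},
    {"dp": [-0.3, -0.05, 0], "delta_rot": [0, 0, 0], "grip": 35}
  ]
}}

```text
time: 24.8
ee_pos: [0.6066, -0.0648, 0.1972]
ee_rot: [[0.923, 0.384, 0.008], [0.384, -0.923, -0.004], [0.006, 0.006, -1.0]]
contact_force: [9.0, 1.1, -2.5]
gripper_width: 0.0299
```

```bash
python3 k.py
```

```text
0.93 [255.5, 193.3, 282.4, 261.4]
[252.55012263 252.37791038]
[ 43  12  23  21 374] [270.78074866 249.06684492] [ 0.6139574  -0.05990164] -73.8 0.07173377248332215
```

>>> {"method": "step_arm", "body": {
  "commands": [
    {"dp": [0.5, 0.15, 0], "delta_rot": [0, 0, 0], "grip": 35},
    {"dp": [0.4, 0.1, 1], "delta_rot": [0, 0, 0], "grip": 35},
    {"dp": [0, 0, 3], "delta_rot": [0, 0, 0.1], "grip": 35},
    {"dp": [0, 0, 4], "delta_rot": [0, 0, 0.14], "grip": 35},
    {"dp": [-1, 1.5, 4], "delta_rot": [0, 0, 0.14], "grip": 60},
    {"dp": [-1, 2, 2], "delta_rot": [0, 0, 0.14], "grip": 100},
    {"dp": [0, 2, 0], "delta_rot": [0, 0, 0.14], "grip": 100},
    {"dp": [0, 2, 0], "delta_rot": [0, 0, 0.14], "grip": 100},
    {"dp": [0, 0, 0], "delta_rot": [0, 0, 0.14], "grip": 100},
    {"dp": [0, 0, 0], "delta_rot": [0, 0, 0], "grip": 100}
  ]
}}

```text
time: 25.9
ee_pos: [0.5893, 0.0156, 0.3468]
ee_rot: [[0.196, 0.981, -0.001], [0.981, -0.196, -0.007], [-0.007, 0.001, -1.0]]
contact_force: [0.4, -0.0, 0.7]
gripper_width: 0.0849
```

Run:
```python
from h import *
o=ctrl.get_obs(); print(o["ee_pos"],o["contact_force"])
im=ctrl.get_image("wrist"); cv2.imwrite("pics/w12.png",im); c=cam("wrist"); np.savez("pics/w12.npz",K=c[0],t=c[1],R=c[2])
e=proj("",(.594,.009,.21),c); u,v=int(e[0]-75),int(e[1]-85); print(u,v)
b=ctrl.get_image("side"); cv2.imwrite("pics/s12.png",b)
a=cv2.resize(im[v:v+150,u:u+150],(600,600),interpolation=cv2.INTER_CUBIC)
b=cv2.resize(b[120:220,193:243],(200,400),interpolation=cv2.INTER_CUBIC); a=np.hstack([a,np.vstack([b,np.zeros((200,200,3),np.uint8)])])
cv2.imwrite("pics/w12b.png",a)
```

```text
[0.58926033 0.01560325 0.34681714] [ 0.37508855 -0.0013508   0.74611009]
173 99
```

View pics/w12b.png

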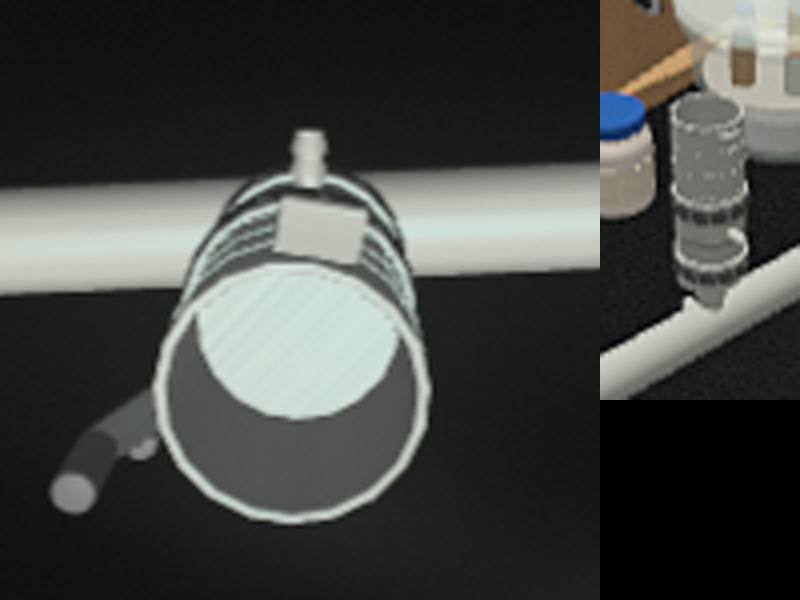

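Column stands upright (side crop). From above: lip at (325,203), funnel knob (74,494), barb tip (310,131), stage knob partly hidden at (145,447).

Run:
```python
from h import *
D=lambda v:np.degrees(np.arctan2(v[1],v[0])).round(1)
c=ld("pics/w12.npz")
g=lambda u,v,z: ray(None,(173+(u+.5)/4-.5,99+(v+.5)/4-.5),z,c)[:2]
P=[g(*q,.254) for q in [(155,393),(431,393),(293,265),(293,521)]]
r=circ(P,.029); s=r.x; print(s,r.fun*1e3)
l=g(327,204,.252); a,b=g(287,199,.252),g(368,209,.252); k=g(74,494,.210)
print("lip",D(l-s),np.linalg.norm(l-s),D(b-a)+90,"knob",D(k-s),np.linalg.norm(k-s))
s2=np.array([.594,.009]); t=g(310,131,.153)
print("barb",D(t-s2),D(t-s),np.linalg.norm(t-s2)); k=g(143,447,.150); print("sknob",D(k-s2),D(k-s),np.linalg.norm(k-s2))
```

```text
[0.59356682 0.0076097 ] [-0.19226569 -0.19117564 -0.93784548 -0.94978577]
lip 158.5 0.04074018440738747 161.4 knob -66.4 0.06986299506008786
barb 167.3 165.5 0.04571394116836385
sknob -56.9 -56.0 0.07063855150403846
```

Run:
```python
from h import *
a=cv2.imread("pics/side0.png"); b=ctrl.get_image("side")
for q,(l,t,r,d) in {"amber":(300,146,321,185),"tub":(174,251,203,295),"beaker":(274,171,297,204),"dishes":(113,258,145,286),"tip_box":(270,135,305,168),"short":(169,167,191,219)}.items():
    print(q,cv2.absdiff(a,b)[t:d,l:r].mean().round(1))
o=ctrl.get_obs(); print(o["time"],o["contact_force"])
ctrl.job_done()
```

```text
amber 2.5
tub 1.7
beaker 1.9
dishes 1.5
tip_box 2.1
short 1.6
26.05 [-0.14381895 -0.06758165 -0.33040848]
the job is handed in; nothing more can be done
```

I set the grey stage on the bare middle head, locked it, then set the funnel on it and locked that. I handed in at about 26 s, with the arm clear of everything.

- **Stage:** The first try touched the boss top about 3 mm off. I lifted it, shifted it, and it went fully home with its origin about 31 mm above the head's. I swung the lever clockwise until it resisted with about 11 N.
- **Funnel:** It went down at the first try to the expected height, 60 mm above the stage. I swung its lever clockwise until it resisted with about 9 N. The last picture puts its ring at about 91°, against 90° for locked.
- **Column:** It stands upright by itself in the last side view. The side-camera patches at the five listed bystanders and the short column are unchanged from the start; I did not compare the tall one.

**Check that disagreed:** The last picture put the stage ring at about 88°, and an earlier one at about 92°. The knob was half hidden in the last picture, so both agree with 90° within about 2°. Both parts also turned several degrees within their key clearance as I pushed the levers. I did not push the stage lever again with the funnel on, because the gripper body would have come close to the funnel's lever.

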